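# Glide check of three syringes on the rack

## Robot

A 6-joint arm with a two-finger parallel gripper is mounted at the origin on a cart in front of the work surface, level with it; the furniture and walls round the work are solid. World frame = base frame: x ahead of the robot, y to its left, z up, the work surface at z = 0. Lengths are in m, angles in rad, forces in N, time in s.
With the tool pointing down it reaches from about 0.425 to 0.95 m from the base axis. Payload 3.5 kg.
Tool frame: the origin (TCP) lies between the finger pads; the fingertips stand 19 mm ahead of it and the grasp point (between the pads) is the TCP (ctrl.nose_length is the distance from the TCP to the fingertips, in m); z points along the fingers, y is the line along which they close (so a half turn about z gives the same grasp; the last joint's range is limited). The gripper opens to 85 mm and grips with 20 to 120 N. Pads are 22 mm wide; open, the fingers measure 114 mm over their backs; the gripper's body (76 mm by 85 mm) begins 54 mm behind the grasp point. The pads swing forward as they close: fully open they stand 13 mm farther back than shut.
Start: joints at [-1.497, 0.286, 1.577, -0, 1.279, -0.15], TCP at [0.15, -0.658, 0.25] pointing down, gripper open.
Joint ranges: [-2.77, 2.77], [-0.9, 2.22], [0.21, 2.48], [-1.53, 4.67], [0.24, 2.81], [-2.84, 2.84]. Speed limits (rad/s): [2.79, 2.79, 3.14, 3.14, 3.14, 3.14].

## Interface

Orientations are given as a unit quaternion [x, y, z, w].
In Python, from plant import ctrl gives the robot as it stands.
- The arm moves only by the tool apply_moves, never from a script. Its argument "series" is a list of rows, each a list of 6 numbers: the shift along the world's x, y, z scaled (see below), then the turn, a rotation vector about the world's x, y, z scaled (see below). A call has 1 to 20 rows; each row is the pose to reach, as a shift and turn from the pose commanded when the call began; what a row does not reach only later rows make up. The controller multiplies each number of a shift by 0.8 m and each number of a turn by 45 degrees. A row lasts 1/8 s, in which the tool goes at most 62.5 mm and 10.7 degrees, less where a joint would pass 70% of its speed; a pose out of reach is approached as far as the arm can. A call with a number of a shift or a turn outside -1 to 1 is refused whole. A call with a gripper value outside its range is refused whole. "jaw" is the opening, from 0 (shut) to 1 (fully open), set as the call begins (left out, the last holds). The fingers move at their own pace and stop on an object; "squeeze" is the grip in N (left out, the last holds). Time passes only in rows, so rows that repeat a pose let the fingers close. It gives the time, the measured TCP pose, the force, the opening and the grip force at its end, in the units of the state.
- ctrl.get_state(): the state, without advancing time (a new reading comes with each control period).
- ctrl.read_camera(name): name is "side" or "top"; returns the picture (384x512x3 uint8, red, green, blue); there is no depth.
- ctrl.get_calibration(name): a dict with "fx", "fy", "cx", "cy" (pixels), "dist_coeffs" ([k1, k2, p1, p2, k3] as OpenCV has them; the pictures are not rectified), "xyz" and "orientation" of the camera in the world. Camera axes: x right, y up, looking along -z (the intrinsics and any distortion apply to the point x, -y, -z); pixel columns grow to the right and rows downward; lengths in m; the calibration is good to about 2 mm. A picture is of the moment at which its call begins. get_calibration takes no time and is no camera call.
- ctrl.sign_off(): hands the job in; it is judged then, once.
Trained networks look in the newest picture that a camera, given by its name, has taken for a name from the list of things; names that differ only in an ending like _2 or _b are one class to them, and where a whole thing is asked for, a point or a joint stands for the part that bears it (a point fixed in the world has none). Each returns a list of dicts, best first, with "p" (0 to 1); they miss things now and then, are a little off and sometimes report something else, mostly with a low value. They report only what shows in the picture. A call takes as long as a camera call.
- ctrl.boxes_of(thing, camera): "xy" ([column, row] as shares, 0 to 1, of the picture: columns of its width, rows of its height, amid what is visible of it).
- ctrl.silhouettes(thing, camera): "pixels" (384x512 bool, what is visible of it) and "xy" ([column, row] as shares, 0 to 1, of the picture: columns of its width, rows of its height, amid what is visible of it).
The state is a dict: "time": time; "qpos": joint angles; "dq": joint speeds; "joint_efforts": joint torques, N m; "eef_pos": TCP position; "tcp_rot": TCP orientation; "contact_force": force on the tool from outside, world axes, zero at the start; "wrist_torque": the same for the moment, N m; "opening": opening from 0.0 (shut) to 1.0 (fully open); "finger_force": force on a finger pad.
Only numpy, scipy, OpenCV 4.12 (cv2) and the standard library are available. Lean on these libraries where they do the work, as an engineer would, in place of code of your own. Each camera call takes 0.05 s, during which the arm holds its last target. There are 200 camera calls.

## Task

Check the three syringes on the rack: push each plunger slowly all the way home, but never press a plunger with more than 20 N. One that stiffens part-way must not be forced any further: take that syringe by its barrel, lift it off the rack and set it down lying flat in the steel tray. Leave the ones that glide home on the rack, and do not disturb the other things on the bench.

Things in the scene. Friction and masses are not known exactly. Their poses are not given: they have to be found in the camera images.
- syringe_rack: fixed rack 120 x 204 x 62 mm; origin at the centre of its underside. Syringes lie level along its x, nozzles to +x, at y = -65, 0, 65 mm, axes 50 mm up, in 26 mm notches, open at the top, of two cross plates (x = -42 to -34, 62 mm high; 34 to 42, 60 high). Flanges sit in a slot behind the near plate (44 mm high lip at x = -54 to -50) and bear on it. Base plate 12 mm high
- syringe_a: one of three syringes alike: clear barrel 24 mm across, 90 long, flange 42 x 27. Origin on the axis at mid-barrel, midway between the rack's cross plates: grip here, lift straight up. x to the nozzle, y along the flange. Flange at x = -45 to -42 mm, nozzle tip +62, back of thumb disc -108 plus plunger travel. 60 to 110 g. Any may lie in any notch, any may bind
- syringe_b: another of the three syringes, the same as syringe_a
- syringe_c: another of the three syringes, the same as syringe_a
- plunger_a (a joint): plunger travel of syringe_a, m: 0 drawn out, 0.045 fully home; starts at 0 to 0.010, stays where left. A sound one glides at a steady 2 to 4 N up to the end, then meets rubber (about 4 N per mm). One that binds glides so for part of the stroke, then stiffens about 1.5 N per mm well short of home, and creeps back a little when let go
- plunger_b (a joint): the same for syringe_b
- plunger_c (a joint): the same for syringe_c
- thumb_a (a point): centre of the back face (to be pushed towards the nozzle) of the thumb disc of plunger_a; disc 26 mm across, 4 thick, centre 50 mm above the bench, nothing behind it; x to the nozzle
- thumb_b (a point): the same for plunger_b
- thumb_c (a point): the same for plunger_c
- reject_tray: fixed open steel tray, 200 x 120 x 26 mm, walls and floor 3 mm thick; origin at the centre of its underside, x along its 200 mm side. It lies at the front left of the bench; a beige centrifuge, 190 mm high, stands between tray and rack, from 0.51 m ahead of the robot's base backwards: carry over or round it
- timer: small loose white timer, 68 x 62 x 18 mm, to be left alone; origin at the centre of its underside
- amber_bottle: loose small brown bottle with a dark cap, 48 mm across, 95 mm high, next to the dropper bottle behind the rack, to be left standing; origin at the centre of its underside
- dropper_bottle: loose white dropper bottle, 26 mm across, 83 mm high, behind the rack, to be left standing; origin at the centre of its underside
- petri_dish: loose flat round dish, 84 mm across, 16 mm high, behind the tray, to be left alone; origin at the centre of its underside

How it is judged:
At the end, for the whole second after the job is handed in: The two that glide lie where they lay on the rack (8 mm), plungers home to 3 mm; the one that binds, its plunger pushed in to where it binds, lies level (0.1 rad), at rest on the tray floor, mid-barrel within 75 mm of the tray centre along the tray, 50 mm across (((z of syringe_a in the frame of reject_tray below 0.024 m and x of syringe_a in the frame of reject_tray between -0.075 and 0.075 m and y of syringe_a in the frame of reject_tray between -0.05 and 0.05 m and angle between syringe_a's own x axis and vertical between 1.47 and 1.67 rad and linear speed of syringe_a below 0.02 m/s and value of joint plunger_a above 0.0215 m and value of joint each of plunger_b, plunger_c above 0.042 m and distance of each of syringe_b, syringe_c from where it was at the start of the episode below 0.008 m) or (z of syringe_b in the frame of reject_tray below 0.024 m and x of syringe_b in the frame of reject_tray between -0.075 and 0.075 m and y of syringe_b in the frame of reject_tray between -0.05 and 0.05 m and angle between syringe_b's own x axis and vertical between 1.47 and 1.67 rad and linear speed of syringe_b below 0.02 m/s and value of joint plunger_b above 0.0215 m and value of joint each of plunger_a, plunger_c above 0.042 m and distance of each of syringe_a, syringe_c from where it was at the start of the episode below 0.008 m) or (z of syringe_c in the frame of reject_tray below 0.024 m and x of syringe_c in the frame of reject_tray between -0.075 and 0.075 m and y of syringe_c in the frame of reject_tray between -0.05 and 0.05 m and angle between syringe_c's own x axis and vertical between 1.47 and 1.67 rad and linear speed of syringe_c below 0.02 m/s and value of joint plunger_c above 0.0215 m and value of joint each of plunger_a, plunger_b above 0.042 m and distance of each of syringe_a, syringe_b from where it was at the start of the episode below 0.008 m))); the robot touches nothing.
It fails at once if a plunger is pressed or gripped with more than 20 N (contact force between the fingers and plunger_a above 20 N or contact force between the fingers and plunger_b above 20 N or contact force between the fingers and plunger_c above 20 N).
It fails at once if a syringe is dropped into the tray rather than set down (falls faster than 0.7 m/s just above it) ((z of syringe_a in the frame of reject_tray below 0.06 m and horizontal distance between syringe_a and reject_tray below 0.1 m and linear speed of syringe_a above 0.7 m/s) or (z of syringe_b in the frame of reject_tray below 0.06 m and horizontal distance between syringe_b and reject_tray below 0.1 m and linear speed of syringe_b above 0.7 m/s) or (z of syringe_c in the frame of reject_tray below 0.06 m and horizontal distance between syringe_c and reject_tray below 0.1 m and linear speed of syringe_c above 0.7 m/s)).
It fails at once if another thing on the bench is shoved (more than 30 mm) or knocked over (distance of any of timer, petri_dish, amber_bottle, dropper_bottle from where it was at the start of the episode above 0.03 m or angle between any of amber_bottle, dropper_bottle's own z axis and vertical above 0.5 rad).
It also fails if it takes over 70 s, if anything falls off the work surface, if the arm or the gripper's body presses on something with over 40 N, if the wrist force passes 120 N, or if a joint passes its speed limit or range.

## Working session

There is one attempt and no reset: what is moved stays moved. The work goes in short steps, Python scripts to look and compute and a tool call to move; the robot and the scene stay as the last step left them, time stands still between calls to the robot, and variables do not carry over. Pictures are saved under pics/ and viewed, at most 10 in all, crops included, and the job is handed in when it is done.

Besides the shell and the picture viewer there is one more tool, called after "Request:" as a command line: name --pt "numbers of a row" for each row, then --argument value for the rest. apply_moves: Moves the arm, as the interface text tells. Shifts and turns lie within -1 to 1; 1 stands for 0.8 m of shift or 45 degrees of turn. Its arguments: {"type":"object","properties":{"series":{"type":"array"},"jaw":{"type":"number"},"squeeze":{"type":"number"}},"required":["series"]}

```bash
mkdir -p pics; ls
python3 - <<'E'
from plant import ctrl
import cv2,numpy as np
s=ctrl.get_state();print(s)
for c in("top","side"):
    im=ctrl.read_camera(c);cv2.imwrite(f"pics/{c}0.png",im[:,:,::-1]);print(c,ctrl.get_calibration(c))
    for t in("syringe_rack","syringe_a","thumb_a","reject_tray","timer","amber_bottle","dropper_bottle","petri_dish"):
        print(t,[(round(d["p"],2),np.round(np.array(d["xy"])*[512,384],1).tolist()) for d in ctrl.boxes_of(t,c)][:5])
E
```

```text
pics
{'time': 0.0, 'qpos': array([-1.49698363e+00,  2.87178540e-01,  1.57818112e+00, -7.22778790e-06,
        1.27859770e+00, -1.50006883e-01]), 'dq': array([-0.00098662,  0.00087495,  0.00037765,  0.00154167,  0.00061299,
       -0.00093887]), 'joint_efforts': array([-2.53379831e-04, -4.05982876e+01, -2.92626232e+01, -1.25147258e-04,
        5.93967721e-03, -5.21090286e-06]), 'eef_pos': array([ 0.14979695, -0.6575388 ,  0.24893631]), 'tcp_rot': array([ 9.93743820e-01,  1.11677309e-01,  4.15762799e-05, -1.18162509e-03]), 'contact_force': array([-0.82018032,  0.31460592, -0.5067969 ]), 'wrist_torque': array([0.04492645, 0.00908619, 0.02421087]), 'finger_force': 0.0, 'opening': 1.0014466633662553}
top {'fx': 402.50373026312934, 'fy': 402.50373026312934, 'cx': 260.6628477143054, 'cy': 189.36190927027482, 'dist_coeffs': array([-0.13970797,  0.        ,  0.        ,  0.        ,  0.        ]), 'xyz': array([ 0.47961585, -0.05878767,  1.30750798]), 'orientation': array([-0.02712734,  0.02712   ,  0.7074933 , -0.70567829])}
syringe_rack [(0.86, [338.4, 197.8])]
syringe_a [(0.84, [322.0, 200
[... 211 characters left out ...]
8])]
dropper_bottle []
petri_dish [(0.66, [162.9, 160.0])]
side {'fx': 469.2706092647363, 'fy': 469.2706092647363, 'cx': 248.60872212516537, 'cy': 185.90797445483378, 'dist_coeffs': array([-0.08218283,  0.        ,  0.        ,  0.        ,  0.        ]), 'xyz': array([ 0.48145775, -1.48900171,  1.02930443]), 'orientation': array([ 0.47094965, -0.01962097, -0.02134443,  0.88168354])}
syringe_rack [(0.58, [244.7, 252.1])]
syringe_a [(0.79, [245.9, 222.0]), (0.79, [243.7, 248.8]), (0.75, [243.5, 234.3])]
thumb_a [(0.5, [225.4, 222.5])]
reject_tray [(0.84, [217.7, 152.0])]
timer [(0.63, [196.1, 284.7])]
amber_bottle [(0.7, [246.6, 220.6]), (0.58, [283.0, 207.7])]
dropper_bottle []
petri_dish []
```

```bash
cat > h.py <<'E'
import cv2,numpy as np
from scipy.spatial.transform import Rotation as R
from plant import ctrl
def ray(c,uv):
    k=ctrl.get_calibration(c);K=np.array([[k['fx'],0,k['cx']],[0,k['fy'],k['cy']],[0,0,1]])
    p=cv2.undistortPoints(np.array(uv,float).reshape(-1,1,2),K,k['dist_coeffs'])[:,0]
    d=np.c_[p[:,0],-p[:,1],-np.ones(len(p))]
    return k['xyz'],R.from_quat(k['orientation']).apply(d)
def plane(c,uv,z):
    o,d=ray(c,uv);return o+d*((z-o[2])/d[:,2])[:,None]
def proj(c,X):
    k=ctrl.get_calibration(c);K=np.array([[k['fx'],0,k['cx']],[0,k['fy'],k['cy']],[0,0,1]])
    q=R.from_quat(k['orientation']).inv().apply(np.array(X,float).reshape(-1,3)-k['xyz'])*[1,-1,-1]
    return cv2.projectPoints(q,np.zeros(3),np.zeros(3),K,k['dist_coeffs'])[0][:,0]
E
python3 - <<'E'
import cv2
from h import *
a=cv2.imread('pics/top0.png')[120:280,110:430];cv2.imwrite('pics/t1.png',cv2.resize(a,(800,400),interpolation=cv2.INTER_CUBIC))
b=cv2.imread('pics/side0.png')[120:320,150:350];cv2.imwrite('pics/s1.png',cv2.resize(b,(600,600),interpolation=cv2.INTER_CUBIC))
print(plane('top',[[338.4,197.8]],.05),plane('top',[[322,200.3],[337.8,200],[364.2,202.5],[358,217.5],[315.9,217.7]],.05),plane('top',[[158.7,217.4],[390.6,245.9]],.013))
E
```

```text
[[ 0.54905638 -0.30331776  0.05      ]] [[ 0.54138849 -0.25124915  0.05      ]
 [ 0.54213765 -0.30129981  0.05      ]
 [ 0.53387997 -0.38551751  0.05      ]
 [ 0.48676487 -0.36477596  0.05      ]
 [ 0.48698526 -0.2313927   0.05      ]] [[ 0.48887894  0.27171431  0.013     ]
 [ 0.39384037 -0.48056309  0.013     ]]
```

View pics/t1.png

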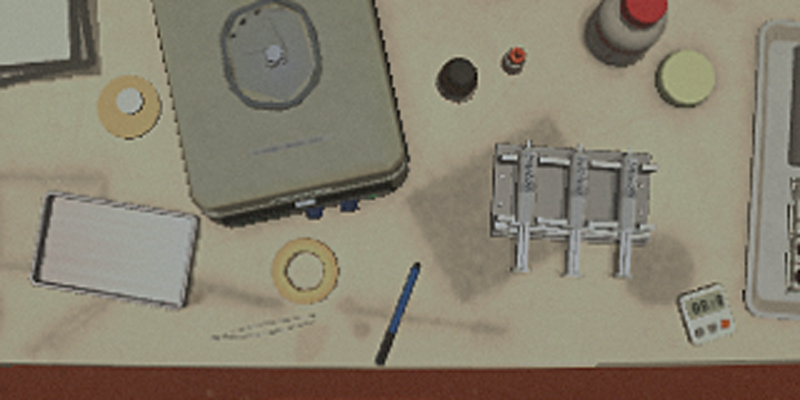

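View pics/s1.png

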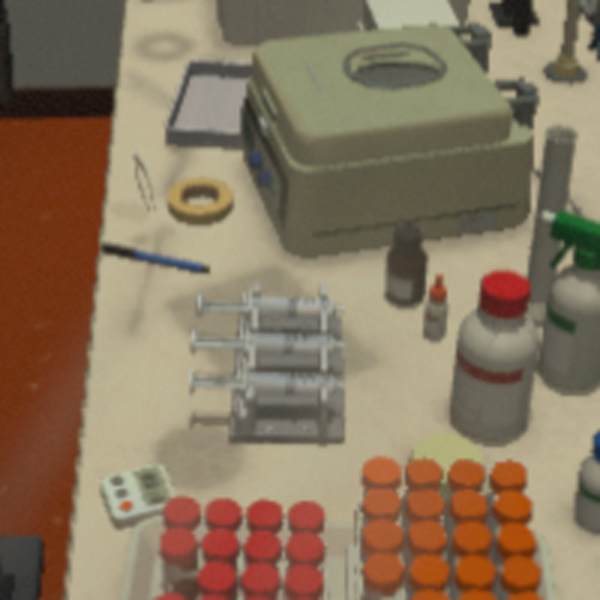

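The top view shows the rack with thumb discs at about crop (521,271), (573,275) and (623,276), and the tray with corners at about (48,195), (198,213), (185,305), (33,283). In the side crop the thumb discs are at about (199,306), (194,343) and (193,380). Next I fit the rack and tray poses to these points.

Run:
```python
from h import *
from scipy.optimize import least_squares
T=lambda p:np.array(p)/2.5+[110,120]
S=lambda p:np.array(p)/3+[150,120]
# top plate ends: far plate x=38,z=.06; near plate x=-38 z=.062 ; order +y,-y
obsT=T([[521,271],[573,275],[623,276],[500,157],[655,168],[497,222],[648,238]])
obsS=S([[199,306],[194,343],[193,380]])
def pts(p):
    x,y,a,*t=p;L=[[-.108+t[i],(.065,0,-.065)[i],.05] for i in range(3)]
    L+=[[.038,.102,.06],[.038,-.102,.06],[-.038,.102,.062],[-.038,-.102,.062]]
    return R.from_euler('z',a).apply(L)+[x,y,0]
def f(p):
    X=pts(p);return np.r_[(proj('top',X)-obsT).ravel(),(proj('side',X[:3])-obsS).ravel()]
r=least_squares(f,[.55,-.3,-.07,.005,.005,.005],loss='soft_l1')
print(r.x.round(4),r.fun.round(1));print(pts(r.x)[:3].round(4))
# rack silhouette check
im=cv2.imread('pics/top0.png');im2=cv2.imread('pics/side0.png')
c=T([[45,195],[200,213],[186,307],[31,283]])
g=[[-.1,-.06],[.1,-.06],[.1,.06],[-.1,.06]]
o=plane('top',c,.026)[:,:2];print(o.round(3),o.mean(0))
d=(o[0]-o[1])+(o[3]-o[2]);print('tray yaw',np.degrees(np.arctan2(d[1],d[0])),np.linalg.norm(o-np.roll(o,1,0),axis=1))
x,y,a,*t=r.x
def draw(im,c,off,s,name,w,h):
    z=cv2.resize(im[off[1]:off[1]+h,off[0]:off[0]+w],None,fx=s,fy=s,interpolation=cv2.INTER_CUBIC)
    def ln(P):
        q=(proj(c,R.from_euler('z',a).apply(P)+[x,y,0])-off+.5)*s
        cv2.polylines(z,[q.astype(int)],False,(0,0,255),1)
    ln([[-.06,-.102,.012],[.06,-.102,.012],[.06,.102,.012],[-.06,.102,.012],[-.06,-.102,.012]])
    for i,yy in enumerate((.065,0,-.065)):
        ln([[-.108+t[i],yy,.05],[.062,yy,.05]]);ln([[-.108+t[i],yy-.013,.05],[-.108+t[i],yy+.013,.05]]);ln([[-.045,yy-.021,.05],[-.045,yy+.021,.05]])
    cv2.imwrite(name,z)
draw(im,'top',[290,160],6,'pics/ot.png',110,80);draw(im2,'side',[200,205],7,'pics/os.png',80,75)
a_=cv2.imread('pics/ot.png');b_=cv2.imread('pics/os.png');h=max(a_.shape[0],b_.shape[0])
cv2.imwrite('pics/o.png',cv2.resize(np.hstack([cv2.copyMakeBorder(v,0,h-v.shape[0],0,0,0) for v in(a_,b_)]),(800,int(h*800/(a_.shape[1]+b_.shape[1])))))
```

```text
[ 0.5473 -0.3099 -0.0677  0.0112  0.0103  0.0134] [-0.1 -0.5 -0.4 -0.6  0.1 -0.7 -0.7  1.1  1.7  1.  -0.8 -0.5  3.6 -2.9
 -0.5 -0.5 -0.5 -0.5 -0.7  0.4]
[[ 0.4552 -0.2385  0.05  ]
 [ 0.4498 -0.3033  0.05  ]
 [ 0.4485 -0.3684  0.05  ]]
[[0.551 0.371]
 [0.528 0.167]
 [0.408 0.184]
 [0.437 0.388]] [0.48114872 0.27754312]
tray yaw 82.63344697643173 [0.11501899 0.20496103 0.12108319 0.20533186]
```

View pics/o.png

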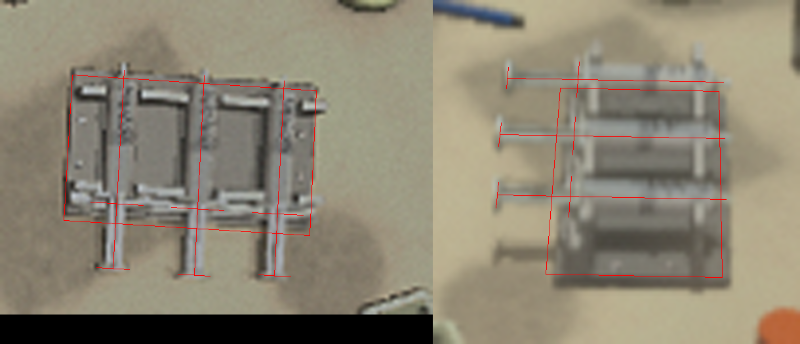

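The overlay is good to a few mm. Thumb discs are near x≈0.45, y≈-0.24/-0.30/-0.37 and the rack may sit about 5 mm further along +x. I start with the rightmost syringe.

Request:
apply_moves --pt "0.336 0.365 0 0 0 -0.378" --pt "0.336 0.365 0 0 0 -0.378" --pt "0.336 0.365 0 0 0 -0.378" --pt "0.336 0.365 0 0 0 -0.378" --pt "0.336 0.365 0 0 0 -0.378" --pt "0.336 0.365 0 0 0 -0.378" --pt "0.336 0.365 0 0 0 -0.378" --pt "0.336 0.365 -0.1 0 0 -0.378" --pt "0.336 0.365 -0.2 0 0 -0.378" --pt "0.336 0.365 -0.247 0 0 -0.378" --pt "0.336 0.365 -0.247 0 0 -0.378" --pt "0.336 0.365 -0.247 0 0 -0.378" --jaw 0

```text
time: 2.4
eef_pos: [0.4191, -0.3668, 0.0537]
tcp_rot: [0.999, -0.037, 0.0, 0.0]
contact_force: [0.0, 0.4, 0.9]
opening: -0.0
finger_force: 0.0
```

Request:
apply_moves --pt "0.004 -0.0003 0 0 0 0" --pt "0.008 -0.0006 0 0 0 0" --pt "0.011 -0.0008 0 0 0 0" --pt "0.014 -0.001 0 0 0 0" --pt "0.016 -0.0012 0 0 0 0" --pt "0.018 -0.0013 0 0 0 0" --pt "0.02 -0.0015 0 0 0 0" --pt "0.022 -0.0016 0 0 0 0" --pt "0.024 -0.0018 0 0 0 0" --pt "0.026 -0.0019 0 0 0 0" --pt "0.028 -0.002 0 0 0 0" --pt "0.03 -0.0022 0 0 0 0" --pt "0.032 -0.0023 0 0 0 0"

```text
time: 4.03
eef_pos: [0.4442, -0.3679, 0.0525]
tcp_rot: [0.999, -0.036, -0.0, -0.0]
contact_force: [-3.1, -0.4, -0.9]
opening: 0.001
finger_force: 1.9
```

Run:
```python
import cv2
from plant import ctrl
im=ctrl.read_camera('side')[215:275,180:280,::-1]
im2=ctrl.read_camera('top')[170:230,290:390,::-1]
import numpy as np
cv2.imwrite('pics/p1.png',cv2.resize(np.hstack([im,im2]),(800,240),interpolation=cv2.INTER_CUBIC));print(ctrl.get_state()['contact_force'])
```

```text
[-2.73451861 -0.14780238 -0.29801891]
```

View pics/p1.png

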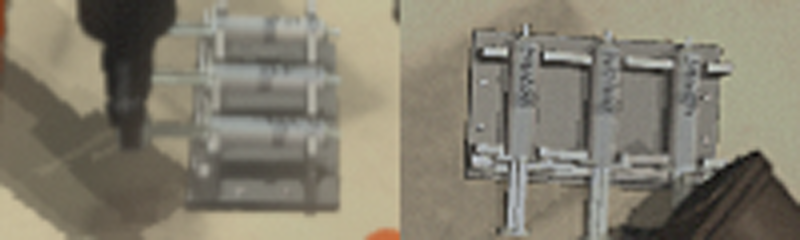

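Request:
apply_moves --pt "0.0015 -0.0001 0 0 0 0" --pt "0.003 -0.0002 0 0 0 0" --pt "0.0045 -0.0003 0 0 0 0" --pt "0.006 -0.0004 0 0 0 0" --pt "0.0075 -0.0005 0 0 0 0" --pt "0.009 -0.0006 0 0 0 0" --pt "0.0095 -0.0007 0 0 0 0"

```text
time: 5.0
eef_pos: [0.452, -0.3684, 0.0527]
tcp_rot: [0.999, -0.037, 0.0, -0.0]
contact_force: [-3.0, 0.1, -1.4]
opening: 0.0
finger_force: 1.6
```

Request:
apply_moves --pt "0.0015 -0.0001 0 0 0 0" --pt "0.003 -0.0002 0 0 0 0" --pt "0.0045 -0.0003 0 0 0 0" --pt "0.006 -0.0004 0 0 0 0"

```text
time: 5.5
eef_pos: [0.4567, -0.3688, 0.0526]
tcp_rot: [0.999, -0.037, -0.0, -0.0]
contact_force: [-3.0, -0.4, -1.7]
opening: 0.002
finger_force: 1.6
```

Request:
apply_moves --pt "0.0015 -0.0001 0 0 0 0" --pt "0.003 -0.0002 0 0 0 0" --pt "0.0045 -0.0003 0 0 0 0" --pt "0.006 -0.0004 0 0 0 0"

```text
time: 6.0
eef_pos: [0.4615, -0.3691, 0.0526]
tcp_rot: [0.999, -0.037, -0.0, -0.0]
contact_force: [-3.0, -0.2, -1.4]
opening: 0.003
finger_force: 1.5
```

Request:
apply_moves --pt "0.0015 -0.0001 0 0 0 0" --pt "0.003 -0.0002 0 0 0 0" --pt "0.0045 -0.0003 0 0 0 0"

```text
time: 6.38
eef_pos: [0.4651, -0.3693, 0.0527]
tcp_rot: [0.999, -0.037, -0.0, -0.0]
contact_force: [-2.4, 0.5, -2.3]
opening: -0.003
finger_force: 1.5
```

Request:
apply_moves --pt "0.0015 -0.0001 0 0 0 0" --pt "0.003 -0.0002 0 0 0 0" --pt "0.0045 -0.0003 0 0 0 0"

```text
time: 6.75
eef_pos: [0.4687, -0.3696, 0.0527]
tcp_rot: [0.999, -0.037, -0.0, -0.0]
contact_force: [-3.2, 0.1, -3.1]
opening: -0.003
finger_force: 1.5
```

Request:
apply_moves --pt "0.0012 -0.0001 0 0 0 0" --pt "0.0025 -0.0002 0 0 0 0" --pt "0.0037 -0.0003 0 0 0 0"

```text
time: 7.12
eef_pos: [0.4716, -0.3698, 0.0527]
tcp_rot: [0.999, -0.037, -0.0, -0.0]
contact_force: [-3.8, 0.8, -2.0]
opening: 0.005
finger_force: 1.5
```

Request:
apply_moves --pt "0.0012 -0.0001 0 0 0 0" --pt "0.0025 -0.0002 0 0 0 0"

```text
time: 7.38
eef_pos: [0.4736, -0.37, 0.0527]
tcp_rot: [0.999, -0.037, -0.0, -0.0]
contact_force: [-1.3, 1.4, -2.1]
opening: -0.004
finger_force: 1.5
```

Request:
apply_moves --pt "0.0012 -0.0001 0 0 0 0" --pt "0.0025 -0.0002 0 0 0 0"

```text
time: 7.62
eef_pos: [0.475, -0.3701, 0.0526]
tcp_rot: [0.999, -0.036, -0.001, -0.0]
contact_force: [-6.1, 1.0, -0.0]
opening: 0.001
finger_force: 3.3
```

Request:
apply_moves --pt "0.0012 -0.0001 0 0 0 0" --pt "0.0012 -0.0001 0 0 0 0"

```text
time: 7.88
eef_pos: [0.4755, -0.3701, 0.0526]
tcp_rot: [0.999, -0.036, -0.002, -0.001]
contact_force: [-6.1, 1.3, -0.8]
opening: -0.002
finger_force: 3.6
```

Request:
apply_moves --pt "0.0012 -0.0001 0 0 0 0" --pt "0.0015 -0.0001 0 0 0 0"

```text
time: 8.12
eef_pos: [0.476, -0.3702, 0.0526]
tcp_rot: [0.999, -0.036, -0.003, -0.001]
contact_force: [-9.3, 1.4, 1.4]
opening: 0.003
finger_force: 5.0
```

Force rises about 4 N/mm at the expected home position, so the right syringe is sound. Next is the middle one.

Request:
apply_moves --pt "-0.035 0.003 0 0 0 0" --pt "-0.066 0.005 0 0 0 0" --pt "-0.066 0.045 0 0 0 0" --pt "-0.066 0.085 0 0 0 0" --pt "-0.066 0.085 0 0 0 0" --pt "-0.061 0.085 0 0 0 0" --pt "-0.057 0.0845 0 0 0 0" --pt "-0.054 0.0843 0 0 0 0" --pt "-0.051 0.084 0 0 0 0" --pt "-0.0485 0.0838 0 0 0 0" --pt "-0.046 0.0836 0 0 0 0" --pt "-0.044 0.0835 0 0 0 0" --pt "-0.042 0.0834 0 0 0 0" --pt "-0.04 0.0833 0 0 0 0" --pt "-0.038 0.0832 0 0 0 0" --pt "-0.0365 0.0831 0 0 0 0"

```text
time: 10.12
eef_pos: [0.4486, -0.3039, 0.0527]
tcp_rot: [0.999, -0.037, -0.0, -0.0]
contact_force: [-3.2, -0.7, -0.4]
opening: -0.003
finger_force: 1.6
```

Request:
apply_moves --pt "0.0015 -0.0001 0 0 0 0" --pt "0.003 -0.0002 0 0 0 0" --pt "0.0045 -0.0003 0 0 0 0" --pt "0.006 -0.0004 0 0 0 0"

```text
time: 10.62
eef_pos: [0.4534, -0.3042, 0.0527]
tcp_rot: [0.999, -0.037, 0.0, 0.0]
contact_force: [-3.2, -1.9, 0.3]
opening: -0.001
finger_force: 1.5
```

Request:
apply_moves --pt "0.0015 -0.0001 0 0 0 0" --pt "0.003 -0.0002 0 0 0 0" --pt "0.0045 -0.0003 0 0 0 0" --pt "0.006 -0.0004 0 0 0 0"

```text
time: 11.12
eef_pos: [0.4582, -0.3046, 0.0527]
tcp_rot: [0.999, -0.037, 0.0, 0.0]
contact_force: [-2.8, -1.1, 1.1]
opening: -0.0
finger_force: 1.5
```

Request:
apply_moves --pt "0.0015 -0.0001 0 0 0 0" --pt "0.003 -0.0002 0 0 0 0" --pt "0.0045 -0.0003 0 0 0 0"

```text
time: 11.5
eef_pos: [0.4618, -0.3048, 0.0527]
tcp_rot: [0.999, -0.037, 0.0, 0.0]
contact_force: [-3.4, -1.2, -0.3]
opening: -0.004
finger_force: 1.4
```

Request:
apply_moves --pt "0.0015 -0.0001 0 0 0 0" --pt "0.003 -0.0002 0 0 0 0" --pt "0.0045 -0.0003 0 0 0 0" --pt "0.005 -0.0004 0 0 0 0"

```text
time: 12.0
eef_pos: [0.4659, -0.3051, 0.0527]
tcp_rot: [0.999, -0.037, 0.0, -0.0]
contact_force: [-2.3, -0.7, 0.1]
opening: -0.0
finger_force: 1.3
```

Request:
apply_moves --pt "0.0015 -0.0001 0 0 0 0" --pt "0.003 -0.0002 0 0 0 0" --pt "0.0045 -0.0003 0 0 0 0"

```text
time: 12.38
eef_pos: [0.4694, -0.3053, 0.0527]
tcp_rot: [0.999, -0.037, -0.0, -0.0]
contact_force: [-2.2, -1.8, 0.3]
opening: 0.002
finger_force: 1.5
```

Request:
apply_moves --pt "0.0015 -0.0001 0 0 0 0" --pt "0.003 -0.0002 0 0 0 0" --pt "0.004 -0.0003 0 0 0 0"

```text
time: 12.75
eef_pos: [0.4726, -0.3055, 0.0527]
tcp_rot: [0.999, -0.037, -0.0, -0.0]
contact_force: [-3.6, -1.1, -0.9]
opening: 0.003
finger_force: 1.4
```

Request:
apply_moves --pt "0.0012 -0.0001 0 0 0 0" --pt "0.0025 -0.0002 0 0 0 0" --pt "0.0035 -0.0003 0 0 0 0"

```text
time: 13.12
eef_pos: [0.4754, -0.3058, 0.0527]
tcp_rot: [0.999, -0.037, -0.0, -0.0]
contact_force: [-3.1, -0.6, -1.0]
opening: 0.001
finger_force: 1.4
```

Request:
apply_moves --pt "0.0012 -0.0001 0 0 0 0" --pt "0.0025 -0.0002 0 0 0 0"

```text
time: 13.38
eef_pos: [0.4773, -0.3059, 0.0526]
tcp_rot: [0.999, -0.037, -0.0, -0.0]
contact_force: [-3.2, -0.6, -0.3]
opening: -0.002
finger_force: 1.4
```

Request:
apply_moves --pt "0.0012 -0.0001 0 0 0 0" --pt "0.0022 -0.0002 0 0 0 0"

```text
time: 13.62
eef_pos: [0.4788, -0.306, 0.0526]
tcp_rot: [0.999, -0.036, -0.001, -0.0]
contact_force: [-4.6, 0.1, 0.9]
opening: 0.0
finger_force: 2.4
```

Request:
apply_moves --pt "0.001 -0.0001 0 0 0 0" --pt "0.0018 -0.0001 0 0 0 0"

```text
time: 13.88
eef_pos: [0.4796, -0.3061, 0.0526]
tcp_rot: [0.999, -0.036, -0.001, -0.0]
contact_force: [-8.0, -0.3, 2.3]
opening: 0.0
finger_force: 3.8
```

Request:
apply_moves --pt "-0.035 0.003 0 0 0 0" --pt "-0.066 0.005 0 0 0 0" --pt "-0.0665 0.045 0 0 0 0" --pt "-0.0665 0.086 0 0 0 0" --pt "-0.0665 0.086 0 0 0 0" --pt "-0.061 0.0857 0 0 0 0" --pt "-0.057 0.0854 0 0 0 0" --pt "-0.053 0.0851 0 0 0 0" --pt "-0.05 0.0848 0 0 0 0" --pt "-0.0475 0.0846 0 0 0 0" --pt "-0.045 0.0844 0 0 0 0" --pt "-0.0425 0.0842 0 0 0 0" --pt "-0.0405 0.084 0 0 0 0" --pt "-0.0385 0.0839 0 0 0 0" --pt "-0.0365 0.0838 0 0 0 0" --pt "-0.035 0.0837 0 0 0 0"

```text
time: 15.88
eef_pos: [0.4526, -0.2392, 0.0526]
tcp_rot: [0.999, -0.036, -0.0, -0.0]
contact_force: [-2.4, -1.5, -1.0]
opening: 0.003
finger_force: 1.7
```

Request:
apply_moves --pt "0.0015 -0.0001 0 0 0 0" --pt "0.003 -0.0002 0 0 0 0" --pt "0.0045 -0.0003 0 0 0 0" --pt "0.006 -0.0004 0 0 0 0"

```text
time: 16.38
eef_pos: [0.4574, -0.2395, 0.0526]
tcp_rot: [0.999, -0.037, -0.0, -0.0]
contact_force: [-3.5, -0.7, -0.7]
opening: -0.004
finger_force: 1.6
```

Request:
apply_moves --pt "0.0015 -0.0001 0 0 0 0" --pt "0.003 -0.0002 0 0 0 0" --pt "0.0045 -0.0003 0 0 0 0"

```text
time: 16.75
eef_pos: [0.4606, -0.2398, 0.0526]
tcp_rot: [0.999, -0.036, -0.001, -0.0]
contact_force: [-5.2, -0.9, 0.2]
opening: 0.002
finger_force: 2.5
```

Request:
apply_moves --pt "0.0012 -0.0001 0 0 0 0" --pt "0.0024 -0.0002 0 0 0 0"

```text
time: 17.0
eef_pos: [0.462, -0.2399, 0.0525]
tcp_rot: [0.999, -0.036, -0.001, -0.0]
contact_force: [-7.8, -1.9, 1.6]
opening: -0.002
finger_force: 3.5
```

Request:
apply_moves --pt "0.0012 -0.0001 0 0 0 0" --pt "0.0024 -0.0002 0 0 0 0"

```text
time: 17.25
eef_pos: [0.4633, -0.24, 0.0524]
tcp_rot: [0.999, -0.036, -0.002, -0.0]
contact_force: [-8.5, -1.7, 2.0]
opening: 0.002
finger_force: 4.6
```

Left syringe binds: force climbs about 1.5–2 N/mm some 20 mm short of home. I retreat and move above its mid-barrel.

Request:
apply_moves --pt "-0.025 0.002 0 0 0 0" --pt "-0.025 0.002 0.06 0 0 0" --pt "-0.025 0.002 0.12 0 0 0" --pt "0.04 -0.003 0.13 0 0 0" --pt "0.117 -0.008 0.13 0 0 0" --pt "0.117 -0.008 0.1 0 0 0" --pt "0.117 -0.008 0.1 0 0 0" --pt "0.117 -0.008 0.1 0 0 0" --jaw 0.55 --squeeze 25

```text
time: 18.25
eef_pos: [0.5587, -0.2465, 0.1334]
tcp_rot: [0.999, -0.037, 0.001, 0.0]
contact_force: [0.4, 0.4, -0.4]
opening: 0.55
finger_force: 0.0
```

Run:
```python
import cv2
import numpy as np
from plant import ctrl
im=ctrl.read_camera('side')[185:275,180:300,::-1]
im2=ctrl.read_camera('top')[150:240,290:410,::-1]
cv2.imwrite('pics/p2.png',cv2.resize(np.hstack([im,im2]),(800,300),interpolation=cv2.INTER_CUBIC));print(ctrl.get_state()['eef_pos'])
```

```text
[ 0.55873928 -0.2468689   0.13407615]
```

View pics/p2.png

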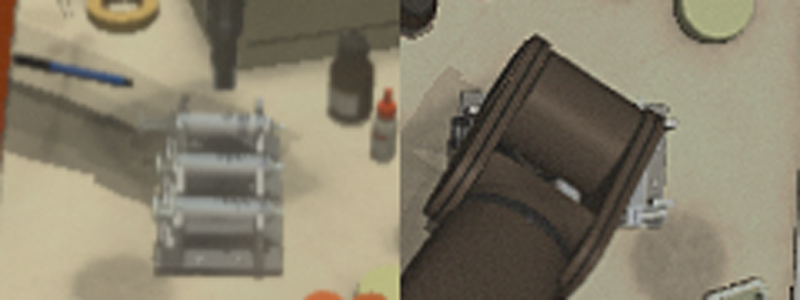

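The picture shows the right two plungers home, the left disc still out at about crop (147,122), and the fingers centred over the left barrel at about (225,85). Now I descend and grip.

Request:
apply_moves --pt "-0.002 0 -0.04 0 0 0" --pt "-0.002 0 -0.075 0 0 0" --pt "-0.002 0 -0.095 0 0 0" --pt "-0.002 0 -0.095 0 0 0" --pt "-0.002 0 -0.095 0 0 0"

```text
time: 18.98
eef_pos: [0.5576, -0.2472, 0.0582]
tcp_rot: [0.999, -0.037, 0.001, 0.001]
contact_force: [0.9, 0.2, 0.0]
opening: 0.553
finger_force: 0.0
```

Request:
apply_moves --pt "0 0 0 0 0 0" --pt "0 0 0 0 0 0" --pt "0 0 0 0 0 0" --pt "0 0 0 0 0 0" --pt "0 0 0 0 0 0" --pt "0 0 0 0 0 0" --jaw 0 --squeeze 30

```text
time: 19.73
eef_pos: [0.5576, -0.2463, 0.0582]
tcp_rot: [0.999, -0.037, 0.001, -0.0]
contact_force: [0.5, 3.2, 4.7]
opening: 0.268
finger_force: 29.4
```

Request:
apply_moves --pt "0 0 0.01 0 0 0" --pt "0 0 0.025 0 0 0" --pt "0 0 0.05 0 0 0" --pt "0 0 0.09 0 0 0" --pt "0 0 0.14 0 0 0" --pt "0 0 0.19 0 0 0" --pt "0 0 0.24 0 0 0" --pt "0 0 0.28 0 0 0" --pt "0 0 0.28 0 0 0" --pt "0 0 0.28 0 0 0"

```text
time: 20.98
eef_pos: [0.5562, -0.2463, 0.2797]
tcp_rot: [0.999, -0.037, -0.001, -0.0]
contact_force: [-0.5, 0.0, -1.7]
opening: 0.266
finger_force: 29.6
```

Request:
apply_moves --pt "-0.004 0.03 0 0 0 0.08" --pt "-0.01 0.08 0 0 0 0.22" --pt "-0.017 0.13 0 0 0 0.36" --pt "-0.024 0.18 0 0 0 0.5" --pt "-0.031 0.23 0 0 0 0.64" --pt "-0.038 0.28 0 0 0 0.78" --pt "-0.045 0.33 0 0 0 0.92" --pt "-0.048 0.35 0 0 0 0.964"

```text
time: 21.98
eef_pos: [0.5167, 0.0361, 0.279]
tcp_rot: [0.941, 0.338, -0.001, -0.001]
contact_force: [0.4, 0.7, -1.2]
opening: 0.266
finger_force: 29.6
```

Request:
apply_moves --pt "-0.006 0.04 0 0 0 0.1" --pt "-0.012 0.09 0 0 0 0.25" --pt "-0.02 0.14 0 0 0 0.4" --pt "-0.026 0.19 0 0 0 0.55" --pt "-0.033 0.24 0 0 0 0.7" --pt "-0.039 0.28 0 0 0 0.84" --pt "-0.043 0.31 0 0 0 0.93" --pt "-0.044 0.319 0 0 0 0.964" --pt "-0.044 0.319 0 0 0 0.964" --pt "-0.044 0.319 0 0 0 0.964"

```text
time: 23.22
eef_pos: [0.4833, 0.2878, 0.2804]
tcp_rot: [0.752, 0.659, -0.0, 0.0]
contact_force: [0.5, -0.7, -0.8]
opening: 0.267
finger_force: 29.6
```

Run:
```python
import cv2
import numpy as np
from plant import ctrl
im=ctrl.read_camera('side')[80:200,150:310,::-1]
im2=ctrl.read_camera('top')[160:280,80:240,::-1]
cv2.imwrite('pics/p3.png',cv2.resize(np.hstack([im,im2]),(800,300),interpolation=cv2.INTER_CUBIC));s=ctrl.get_state();print(s['eef_pos'],s['tcp_rot'],s['opening'])
```

```text
[0.48344085 0.28781494 0.2806962 ] [ 7.51940691e-01  6.59230751e-01 -8.01514597e-05  8.87871373e-05] 0.26880552616744047
```

View pics/p3.png

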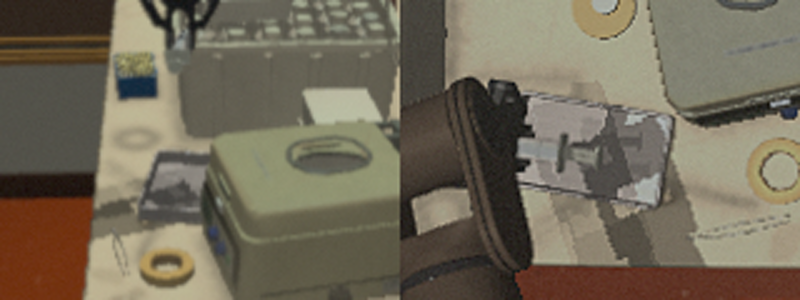

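Request:
apply_moves --pt "0 0 -0.04 0 0 0" --pt "0 0 -0.09 0 0 0" --pt "0 0 -0.14 0 0 0" --pt "0 0 -0.18 0 0 0" --pt "0 0 -0.22 0 0 0" --pt "0 0 -0.25 0 0 0" --pt "0 0 -0.275 0 0 0" --pt "0 0 -0.295 0 0 0" --pt "0 0 -0.305 0 0 0" --pt "0 0 -0.305 0 0 0"

```text
time: 24.58
eef_pos: [0.4831, 0.2886, 0.0365]
tcp_rot: [0.751, 0.66, -0.0, -0.0]
contact_force: [0.1, -0.4, -0.7]
opening: 0.27
finger_force: 29.7
```

Request:
apply_moves --pt "0 0 -0.004 0 0 0" --pt "0 0 -0.008 0 0 0" --pt "0 0 -0.011 0 0 0" --pt "0 0 -0.011 0 0 0"

```text
time: 25.08
eef_pos: [0.483, 0.2886, 0.0278]
tcp_rot: [0.751, 0.66, -0.0, -0.0]
contact_force: [0.0, 0.6, -0.8]
opening: 0.268
finger_force: 29.7
```

Continue in small steps to floor contact.

Request:
apply_moves --pt "0 0 -0.0015 0 0 0" --pt "0 0 -0.0025 0 0 0" --pt "0 0 -0.0025 0 0 0"

```text
time: 25.45
eef_pos: [0.4831, 0.2886, 0.0259]
tcp_rot: [0.751, 0.66, -0.0, -0.0]
contact_force: [0.0, 0.1, -0.4]
opening: 0.268
finger_force: 29.7
```

Request:
apply_moves --pt "0 0 -0.001 0 0 0" --pt "0 0 -0.0018 0 0 0" --pt "0 0 -0.0018 0 0 0"

```text
time: 25.82
eef_pos: [0.4831, 0.2886, 0.0244]
tcp_rot: [0.751, 0.66, -0.0, -0.0]
contact_force: [0.4, -0.1, -0.8]
opening: 0.268
finger_force: 29.7
```

Request:
apply_moves --pt "0 0 -0.001 0 0 0" --pt "0 0 -0.0015 0 0 0" --pt "0 0 -0.0015 0 0 0"

```text
time: 26.2
eef_pos: [0.4833, 0.2888, 0.0237]
tcp_rot: [0.751, 0.66, 0.0, -0.0]
contact_force: [-1.2, 0.2, 3.9]
opening: 0.265
finger_force: 30.0
```

Request:
apply_moves --pt "0 0 0 0 0 0" --pt "0 0 0 0 0 0" --pt "0 0 0 0 0 0" --pt "0 0 0 0 0 0" --jaw 0.55

```text
time: 26.7
eef_pos: [0.4832, 0.2886, 0.0232]
tcp_rot: [0.751, 0.66, -0.0, -0.0]
contact_force: [0.1, -0.8, 0.5]
opening: 0.551
finger_force: 0.0
```

Request:
apply_moves --pt "0 0 0.02 0 0 0" --pt "0 0 0.06 0 0 0" --pt "0 0 0.12 0 0 0" --pt "0 0 0.19 0 0 0" --pt "0 0 0.26 0 0 0" --pt "0 0 0.32 0 0 0" --pt "-0.02 0.06 0.38 0 0 0" --pt "-0.03 0.13 0.4 0 0 0" --pt "-0.03 0.2 0.4 0 0 0" --pt "-0.03 0.25 0.4 0 0 0" --pt "-0.03 0.25 0.4 0 0 0" --pt "-0.03 0.25 0.4 0 0 0"

```text
time: 28.2
eef_pos: [0.459, 0.4882, 0.3438]
tcp_rot: [0.751, 0.66, 0.0, 0.0]
contact_force: [-1.0, -1.0, 0.6]
opening: 0.547
finger_force: 0.0
```

Run:
```python
from h import *
a=ctrl.read_camera('side')[120:270,190:290,::-1]
b=ctrl.read_camera('top')
b1=b[185:255,100:200,::-1];b2=b[165:245,290:390,::-1]
z=lambda v,h:cv2.resize(v,(int(v.shape[1]*h/v.shape[0]),h),interpolation=cv2.INTER_CUBIC)
h=240;cv2.imwrite('pics/p4.png',np.hstack([z(a,h),z(b1,h),z(b2,h)])[:,:800])
for d in ctrl.boxes_of('syringe_a','top'):
    X=plane('top',[np.array(d['xy'])*[512,384]],.017)[0];print(round(d['p'],2),X)
for d in ctrl.boxes_of('reject_tray','top'):print(plane('top',[np.array(d['xy'])*[512,384]],.013)[0])
print(ctrl.get_state()['contact_force'])
```

```text
0.76 [ 0.54408467 -0.39168607  0.017     ]
0.68 [ 0.5569665  -0.31010628  0.017     ]
0.52 [0.48494475 0.26973909 0.017     ]
[0.4655928  0.26953059 0.013     ]
[-1.13575096 -0.47338222  0.79231768]
```

View pics/p4.png

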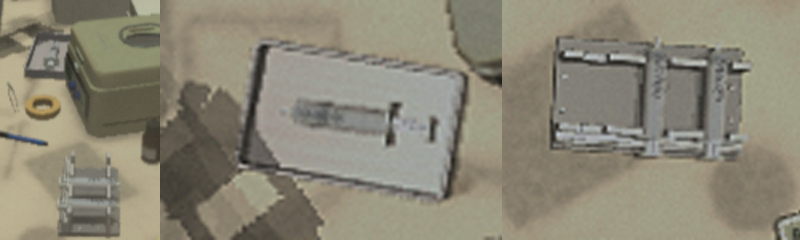

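The syringe lies flat and well inside the tray (crop 280–435, row 120). Its disc-to-flange gap implies a plunger travel of about 25–28 mm, past the required 21.5. The other two sit home on the rack, so I hand in.

```bash
python3 -c "
from plant import ctrl
print(ctrl.sign_off())"
```

```text
the job is handed in; nothing more can be done
None
```

The job is handed in (no verdict was returned): the right and middle syringes glided home and stay on the rack, and the left one bound part-way, so it now lies flat in the steel tray; the highest push I read was about 9 N.

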